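# Clamp a power brick in the bench jig, four clicks

## Robot

A 6-joint arm with a two-finger parallel gripper is mounted at the origin on the work surface. World frame = base frame: x ahead of the robot, y to its left, z up, the work surface at z = 0. Lengths are in m, angles in rad, forces in N, time in s.
With the tool pointing down it reaches from about 0.4 to 0.825 m from the base axis. Payload 7 kg.
Tool frame: the origin (TCP) lies between the finger pads; the fingertips stand 8 mm ahead of it and the grasp point (between the pads) lies 11 mm behind it (arm.finger_overhang is the distance from the TCP to the fingertips, in m); z points along the fingers, y is the line along which they close (so a half turn about z gives the same grasp; the last joint's range is limited). The gripper opens to 88 mm and grips with 3 to 60 N. Pads are 19 mm wide; open, the fingers measure 130 mm over their backs; the gripper's body (78 mm by 193 mm) begins 47 mm behind the grasp point.
Start: joints at [-0.946, 0.359, 0.012, 0, -1.224, -0.288], TCP at [0.223, -0.637, 0.235] pointing down, gripper open.
Joint ranges: [-3.07, 3.07], [-1.43, 2.12], [-1.02, 1.25], [-3.03, 1.67], [-3.05, -0], [-3.03, 3.03]. Speed limits (rad/s): [2.39, 2.39, 3.01, 3.14, 3.14, 3.14].

## Interface

Orientations are given as [roll, pitch, yaw] about the fixed x, y, z axes, in that order (R = Rz(yaw) Ry(pitch) Rx(roll)).
In Python, from station import arm gives the robot as it stands.
- The arm moves only by the tool move_arm, never from a script. Its argument "rows" is text: rows parted by semicolons, each of 7 numbers parted by spaces: the turn, a rotation vector about the tool's x, y, z in degrees, then the shift along the tool's x, y, z in m, then the finger opening in m, from 0 to 0.0876. A call has 1 to 8 rows; each row shifts and turns the commanded pose from where the row before left it, along the tool's axes as they then stand; what a row does not reach is not made up. A row lasts 1/8 s, in which the tool goes at most 62.5 mm and 10.7 degrees, less where a joint would pass 70% of its speed; a pose out of reach is approached as far as the arm can. A call is refused whole if a number of a shift passes 0.0625 or a number of a turn 10.7, either way. A call with a gripper value outside its range is refused whole. The fingers move at their own pace and stop on an object; "squeeze" is the grip in N (left out, the last holds). Time passes only in rows, so rows that do not move let the fingers close. It gives the time, the measured TCP pose, the force, the opening and the grip force at its end, in the units of the state.
- arm.get_state(): the state, without advancing time (a new reading comes with each control period).
- arm.grab_frame(name): name is "side" or "top" or "wrist"; returns (picture, depth): 384x512x3 uint8, blue, green, red; 384x512 float32, m along the optical axis (not along the pixel's ray), 0 where there is no reading.
- arm.camera_model(name): a dict with "mtx" (3x3 intrinsics, pixels), "camera_from_world" (4x4, takes a point from world to camera coordinates); the wrist camera has in their place "mount" (4x4, takes a point from camera to tool coordinates, whose origin is the TCP and whose axes are the flange's). Camera axes: x right, y down, z forward; pixel columns grow to the right and rows downward; lengths in m; the calibration is good to about 2 mm. The wrist camera is an equidistant fisheye: a pixel r from the principal point sees the ray r / f radians off the axis. A picture is of the moment at which its call begins: read the wrist's pose just before it. camera_model takes no time and is no camera call.
- arm.job_done(): hands the job in; it is judged then, once.
The state is a dict: "t": time; "q": joint angles; "qd": joint speeds; "joint_efforts": joint torques, N m; "eef_pos": TCP position; "ee_rot": TCP orientation; "force": force on the tool from outside, world axes, zero at the start; "moment": the same for the moment, N m; "width": finger opening in m; "gripper_force": force on a finger pad.
Only numpy, scipy, OpenCV 4.12 (cv2) and the standard library are available. Lean on these libraries where they do the work, as an engineer would, in place of code of your own. Each camera call takes 0.05 s, during which the arm holds its last target. There are 200 camera calls.

## Task

Push the black power brick square and flush into the fence corner of the clamping jig on the bench, then swing the jig's lever counter-clockwise (seen from above) by four clicks and no further, so that the rubber foot presses on the brick for a colleague to undo its screws. The lever springs back if let go, so finish while still holding it at the fourth click. Leave the other things on the bench where they are.

Things in the scene. Friction and masses are not known exactly. Their poses are not given: they have to be found in the camera images.
- jig: Fixed jig: plywood plate 165 x 230 mm, 12 mm thick; aluminium fences 22 mm high above it on the far (+x) and left (+y) sides form a corner, other sides open. Origin at bench level under the flush brick's centre; x away from robot, y left. Fence inner faces at x = +28 and y = +60 mm, 12 mm thick, 132 and 68 mm long. A pillar outside the corner (58, 85 mm) carries presser, quadrant and lever.
- brick: Black power brick, box 56 (x) x 120 (y) x 34 (z) mm, 0.25-0.5 kg, on the jig's plate, which is 12 mm above the bench; up to 0.25 rad askew, 12-28 mm short of the far fence and 15-40 mm of the left one. Origin at the centre of its underside, axes along the box. Flush in the corner its origin is at jig x = 0, y = 0, axes parallel to the jig's. Slides at 2-10 N.
- lever: Click lever turning about the upright pillar; origin on the pillar axis 98 mm above the bench, own x along the lever to the knob. Bar 100-108 mm above the bench. At rest on its stop, x is 1.309 rad counter-clockwise of the jig's x; it swings up to 1.5 rad counter-clockwise seen from above. A spring pushes it back all the way (about 8 N at the knob); clicks add or take off about 4 N, never hold it.
- lever_knob (a point): Middle of the upright round black knob at the lever's end, 18 mm in diameter, 108 to 156 mm above the bench (this point 132 mm), 130 mm from the pillar axis. Free all round; it turns with the lever.
- quadrant: Toothed quadrant on the pillar under the lever, its angle varies. Origin at bench level on the pillar axis; x points at the first of 7 brass pins (60 mm out, 0.18 rad apart, counter-clockwise). The lever swings 0.18-0.36 rad from rest to the first crest. Passing a crest is a click. Push at the knob steps up about 6 N as each pin is met, then eases. Fourth click: lever 0.63 rad past x.
- foot: Rubber foot, 20 mm wide, at jig x = 6, y = 30 mm on a 16 mm wide arm reaching from the pillar over the corner, arm top 73 mm above the bench. Origin at its underside centre, 55 mm above the bench when raised (9 mm over the brick). The lever lowers it 15 mm per rad; sprung 0.5 N/mm, it presses on the brick with 1 to 4 N at the fourth click.
- tin: Bystander: small open steel tin, 38 mm wide, 24 mm high, on the jig's plate behind the far fence.
- driver: Bystander: screwdriver, 160 mm long, lying on the bench under the lever's path, left of the jig.
- mug: Bystander: white mug, 80 mm wide, 92 mm high, on the right.
- soap: Bystander: clear plastic bottle with white cap, 60 mm wide, 170 mm high, on the right.
- plug: Bystander: small black wall-plug adapter, 45 x 75 x 28 mm, on the right (not the brick to clamp).
- drive: Bystander: bare hard disk, 102 x 147 x 24 mm, on the left.
- mouse: Bystander: grey round puck mouse, 64 mm wide, 32 mm high, on the left.
Mind the look-alikes: they are no part of the job. What is shaped like the brick but red or white is not meant.

How it is judged:
By the outcome, as a careful person would: the job done as asked, in the order asked, and still so for the second after the job is handed in, while the arm keeps its last pose, push and grip.
It also fails if it takes over 72 s, if anything falls off the work surface, if the arm or the gripper's body presses on something with over 40 N, if the wrist force passes 120 N, or if a joint passes its speed limit or range.

## Working session

There is one attempt and no reset: what is moved stays moved. The work goes in short steps, Python scripts to look and compute and a tool call to move; the robot and the scene stay as the last step left them, time stands still between calls to the robot, and variables do not carry over. Pictures are saved under pics/ and viewed, at most 10 in all, crops included, and the job is handed in when it is done.

Besides the shell and the picture viewer there is one more tool, called after ">>>" by a JSON object that holds its "op" and its "data". move_arm: Moves the arm, as the interface text tells. Its arguments: {"type":"object","properties":{"rows":{"type":"string"},"squeeze":{"type":"number"}},"required":["rows"]}

```bash
mkdir -p pics; ls; cat > h.py <<'E'
import numpy as np, cv2
from station import arm
def px2w(name,u,v,z=None,depth=None):
    m=arm.camera_model(name);K=np.array(m["mtx"]);T=np.linalg.inv(np.array(m["camera_from_world"]))
    r=np.linalg.inv(K)@np.array([u,v,1.0])
    if depth is not None: return T[:3,:3]@(r*depth)+T[:3,3]
    d=T[:3,:3]@r;o=T[:3,3];return o+d*(z-o[2])/d[2]
def w2px(name,p):
    m=arm.camera_model(name);c=np.array(m["camera_from_world"])@np.append(p,1.0);q=np.array(m["mtx"])@c[:3];return q[:2]/q[2]
E
python3 - <<'E'
from h import *
for n in("top","side"):
    p,d=arm.grab_frame(n);np.savez(f"{n}0.npz",p=p,d=d);cv2.imwrite(f"pics/{n}0.png",cv2.resize(p,(800,600)))
    print(n,np.round(np.linalg.inv(np.array(arm.camera_model(n)["camera_from_world"])),3).tolist(),arm.camera_model(n)["mtx"])
print(arm.get_state())
E
```

```text
pics
top [[0.008, -0.986, 0.164, 0.3], [-1.0, -0.007, 0.007, -0.027], [-0.006, -0.164, -0.987, 1.494], [0.0, 0.0, 0.0, 1.0]] [[389.23245495   0.         260.02186233]
 [  0.         389.23245495 190.37057758]
 [  0.           0.           1.        ]]
side [[-0.902, -0.297, 0.312, 0.159], [-0.431, 0.624, -0.652, 0.721], [-0.002, -0.722, -0.691, 0.886], [0.0, 0.0, 0.0, 1.0]] [[382.70118828   0.         258.92120346]
 [  0.         382.70118828 188.92533169]
 [  0.           0.           1.        ]]
{'t': 0.1, 'q': array([-9.45905230e-01,  3.59302592e-01,  1.11584860e-02, -2.82007123e-04,
       -1.22408100e+00, -2.88109453e-01]), 'qd': array([ 7.19783273e-04, -1.36840432e-03,  1.73830348e-03,  8.99773213e-04,
       -1.10441466e-03,  4.03149926e-06]), 'joint_efforts': array([-1.60758365e-03, -5.84164596e+01,  2.93748593e+01,  7.01554388e+00,
        1.01484740e-02, -6.37810581e-05]), 'eef_pos': array([ 0.22289428, -0.63669981,  0.23373282]), 'ee_rot': array([ 3.14014743e+00, -1.51813501e-04, -2.80490692e+00]), 'force': array([ 0.40937906,  0.20775684, -1.33623495]), 'moment': array([ 0.03486136, -0.07708968, -0.02676544]), 'gripper_force': 0.0, 'width': 0.0876166955860429}
```

View pics/top0.png

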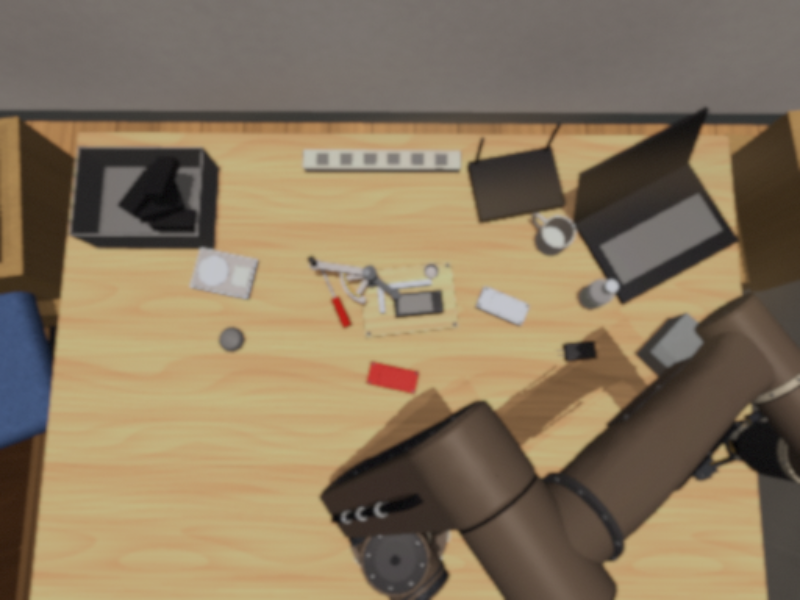

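View pics/side0.png

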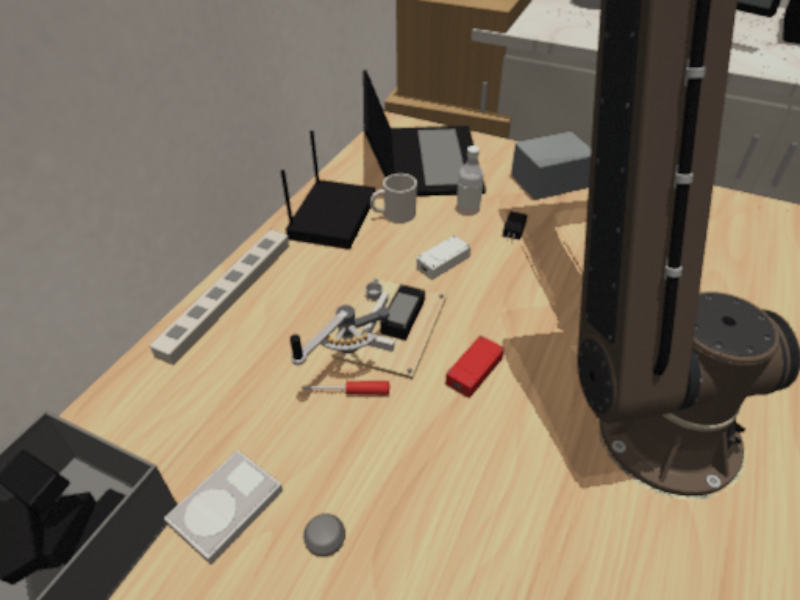

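The black brick with the grey label sits on the jig at top (418,303) and side (403,311). Look-alikes: red block at top (392,377), white block at (503,306), plug at (580,351), router at (516,184). I choose the one on the jig plate and check it in a close crop.

```bash
python3 - <<'E'
from h import *
t=np.load("top0.npz")["p"];s=np.load("side0.npz")["p"]
a=cv2.resize(t[155:225,190:300],(800,509),interpolation=cv2.INTER_CUBIC);cv2.imwrite("pics/tc.png",a)
b=cv2.resize(s[170:260,180:300],(800,600),interpolation=cv2.INTER_CUBIC);cv2.imwrite("pics/sc.png",b)
E
```

```text
(no output)
```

View pics/tc.png

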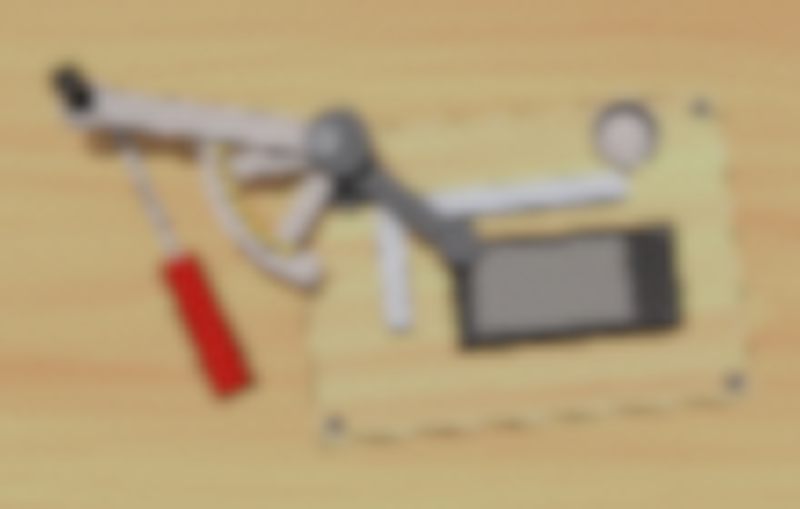

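View pics/sc.png

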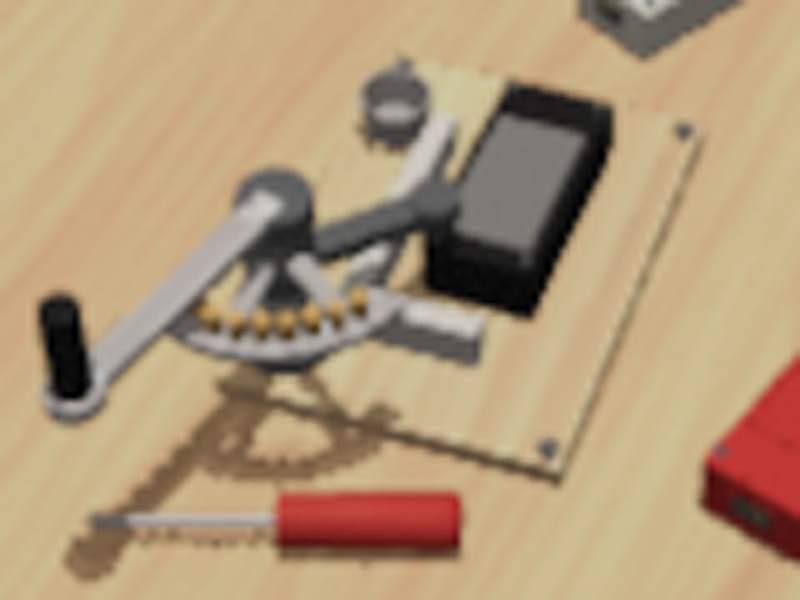

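The side crop shows the brick standing off both fences, with the lever knob at (62,310)–(70,395), the pins from (360,297) to (205,308), and the driver below. I'll measure these points.

```bash
cat >> h.py <<'E'
def tc(u,v,z): return px2w("top",(u+.5)/7.27-.5+190,(v+.5)/7.27-.5+155,z)
def sc(u,v,z): return px2w("side",(u+.5)/6.667-.5+180,(v+.5)/6.667-.5+170,z)
E
python3 - <<'E'
from h import *
P=lambda l,p:print(l,np.round(p*1000,1)[:2])
for l,f,z in [("top",tc,0),("side",sc,0)]:
    print(l)
    pts={"top":[("scrFR",700,107,.012),("scrNR",735,383,.012),("scrNL",335,427,.012),("b1",465,250,.046),("b2",672,228,.046),("b3",680,322,.046),("b4",465,345,.046),
      ("pillar",338,145,.11),("knobtop",68,77,.156),("fenceFarInR",625,197,.034),("fenceFarInL",440,213,.034),("fenceLeftInTop",406,225,.034),("fenceLeftInEnd",410,328,.034),("tin",626,135,.036)],
     "side":[("scrNR",683,130,.012),("scrNL",547,447,.012),("plateNR",703,138,.012),("plateNL",558,480,.012),("bFR",512,85,.046),("bNR",611,108,.046),("bNL",533,272,.046),("bNLbot",530,317,.012),("bNRbot",608,145,.012),("bFLbot",430,285,.012),
      ("knobtop",62,300,.156),("knobbot",72,396,.108),("fenceLeftNearEndIn",486,325,.034),("pin1",360,297,.098),("pin7",207,306,.098),("pin4",287,318,.098),("pil",275,195,.11)]}[l]
    for n,u,v,zz in pts: P(n,f(u,v,zz))
E
```

```text
top
scrFR [ 630.  -116.7]
scrNR [ 481.4 -134.7]
scrNL [456.6  75.6]
b1 [545.7   7.5]
b2 [558.1 -99.9]
b3 [ 508.8 -104. ]
b4 [496.   7.]
pillar [587.6  70. ]
knobtop [610.8 198.3]
fenceFarInR [576.6 -75.9]
fenceFarInL [567.3  21.1]
fenceLeftInTop [560.8  38.9]
fenceLeftInEnd [506.3  36. ]
tin [609.4 -76.3]
side
scrNR [ 484.2 -135.4]
scrNL [459.4  75.4]
plateNR [ 473.1 -134.4]
plateNL [447.3  89.9]
bFR [558.8 -95.6]
bNR [ 508.8 -101.3]
bNL [496.4  12. ]
bNLbot [499.1   9.5]
bNRbot [ 513.4 -109.7]
bFLbot [549.8  11.4]
knobtop [610.4 196.4]
knobbot [608.1 203.9]
fenceLeftNearEndIn [506.2  40.2]
pin1 [534.6  99.8]
pin7 [589.8 131.7]
pin4 [556.4 123.2]
pil [589.9  72.7]
```

Jig: yaw ≈ 0.118, origin ≈ (0.542, -0.019), and the pillar at ≈ (0.589, 0.072) agrees with the fences. The brick is almost parallel to the jig, about 14 mm and 29 mm short of the fences. Both fit the description. I move to the near side of the brick with the tool's y along the jig's y.

>>> {"op": "move_arm", "data": {"rows": "0 0 6.25 0 0 0 0.06;0 0 6.25 0 0 0 0.06;0 0 0 -0.027 0.0457 0 0.06;0 0 0 -0.027 0.0457 0 0.06;0 0 0 -0.027 0.0457 0 0.06;0 0 0 -0.027 0.0457 0 0.06;0 0 0 -0.027 0.0457 0 0.06;0 0 0 -0.027 0.0457 0 0.06"}}

```text
t: 1.1
eef_pos: [0.3517, -0.3439, 0.2344]
ee_rot: [3.141, -0.0, -3.023]
force: [1.4, -0.7, 0.7]
width: 0.0602
gripper_force: 0.0
```

>>> {"op": "move_arm", "data": {"rows": "0 0 0 -0.027 0.0457 0 0.06;0 0 0 -0.027 0.0457 0 0.06;0 0 0 -0.027 0.0457 0 0.06;0 0 0 -0.027 0.0457 0 0.06;0 0 0 -0.027 0.0457 0 0.06;0 0 0 -0.027 0.0457 0 0.06;0 0 0 0 0 0 0.06"}}

```text
t: 1.98
eef_pos: [0.4808, -0.0514, 0.2342]
ee_rot: [3.141, -0.0, -3.019]
force: [-0.2, -0.5, 0.1]
width: 0.0597
gripper_force: 0.0
```

```bash
python3 - <<'E'
from h import *
s=arm.get_state();p,d=arm.grab_frame("wrist");m=arm.camera_model("wrist")
np.savez("w0.npz",p=p,d=d,pos=s["eef_pos"],rot=s["ee_rot"]);cv2.imwrite("pics/w0.png",cv2.resize(p,(800,600),interpolation=cv2.INTER_CUBIC))
print(m["mtx"],np.round(m["mount"],4),s["q"].round(3))
E
```

```text
[[297.31863964   0.         254.65945006]
 [  0.         297.31863964 191.99615269]
 [  0.           0.           1.        ]] [[-9.000e-04 -9.641e-01 -2.655e-01  7.150e-02]
 [ 1.000e+00 -1.000e-03  2.000e-04 -5.000e-04]
 [-5.000e-04 -2.655e-01  9.641e-01 -1.501e-01]
 [ 0.000e+00  0.000e+00  0.000e+00  1.000e+00]] [ 0.301  0.04  -0.396 -0.    -1.135 -1.749]
```

View pics/w0.png

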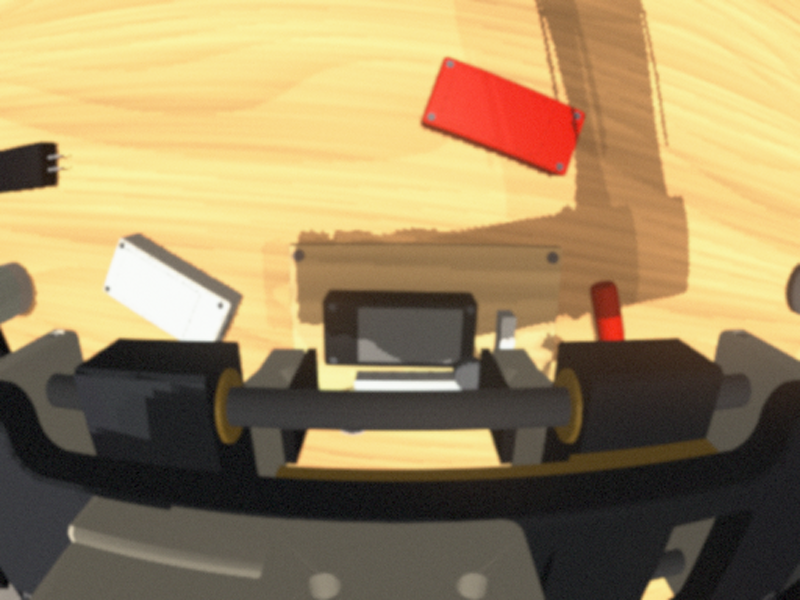

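The wrist view shows the brick's near edge (325–476, 293) parallel to the plate's edge (244–246), as measured. I descend in front of it.

>>> {"op": "move_arm", "data": {"rows": "0 0 0 0 0 0.051 0.06;0 0 0 0 0 0.051 0.06;0 0 0 0 0 0.051 0.06;0 0 0 0 0 0.045 0.06;0 0 0 0 0 0.006 0.06;0 0 0 0 0 0 0.06"}}

```text
t: 2.78
eef_pos: [0.4801, -0.0547, 0.0313]
ee_rot: [-3.141, -0.0, -3.023]
force: [1.2, -0.2, -0.0]
width: 0.0602
gripper_force: 0.0
```

>>> {"op": "move_arm", "data": {"rows": "0 0 0 -0.008 0 0 0.06;0 0 0 -0.006 0 0 0.06;0 0 0 -0.004 0 0 0.06;0 0 0 -0.004 0 0 0.06;0 0 0 0 0 0 0.06"}}

```text
t: 3.4
eef_pos: [0.5014, -0.0517, 0.0312]
ee_rot: [3.142, -0.001, -3.023]
force: [-4.7, -1.7, 4.7]
width: 0.0599
gripper_force: 2.2
```

>>> {"op": "move_arm", "data": {"rows": "0 0 0 -0.003 0 0 0.06;0 0 0 -0.002 0 0 0.06;0 0 0 0 0 0 0.06"}}

```text
t: 3.78
eef_pos: [0.5059, -0.0512, 0.0309]
ee_rot: [-3.142, -0.001, -3.023]
force: [-6.2, -1.1, 2.7]
width: 0.0599
gripper_force: 2.7
```

>>> {"op": "move_arm", "data": {"rows": "0 0 0 -0.002 0 0 0.06;0 0 0 0 0 0 0.06"}}

```text
t: 4.03
eef_pos: [0.5084, -0.0508, 0.0309]
ee_rot: [3.142, -0.0, -3.023]
force: [-2.6, -0.9, 0.1]
width: 0.0598
gripper_force: 1.6
```

>>> {"op": "move_arm", "data": {"rows": "0 0 0 -0.002 0 0 0.06;0 0 0 0 0 0 0.06"}}

```text
t: 4.28
eef_pos: [0.5086, -0.0509, 0.0306]
ee_rot: [-3.141, -0.004, -3.023]
force: [-10.7, -0.8, 7.9]
width: 0.0604
gripper_force: 4.8
```

Contact with the far fence comes where predicted. I press a bit more, then back off and go round to the right end.

>>> {"op": "move_arm", "data": {"rows": "0 0 0 -0.003 0 0 0.06;0 0 0 0 0 0 0.06"}}

```text
t: 4.53
eef_pos: [0.5087, -0.0511, 0.0301]
ee_rot: [-3.141, -0.009, -3.024]
force: [-17.1, 2.1, 13.7]
width: 0.0601
gripper_force: 8.7
```

```bash
python3 - <<'E'
from h import *
s=arm.get_state();print(s["eef_pos"],s["force"],s["moment"],s["ee_rot"])
p,d=arm.grab_frame("side");cv2.imwrite("pics/sc1.png",cv2.resize(p[170:260,180:300],(800,600),interpolation=cv2.INTER_CUBIC))
E
```

```text
[ 0.50865122 -0.05109178  0.03012067] [-17.06722064   2.08403243  13.6677989 ] [0.668641   6.19105988 0.2869964 ] [-3.14130478 -0.00879146 -3.02389847]
```

View pics/sc1.png

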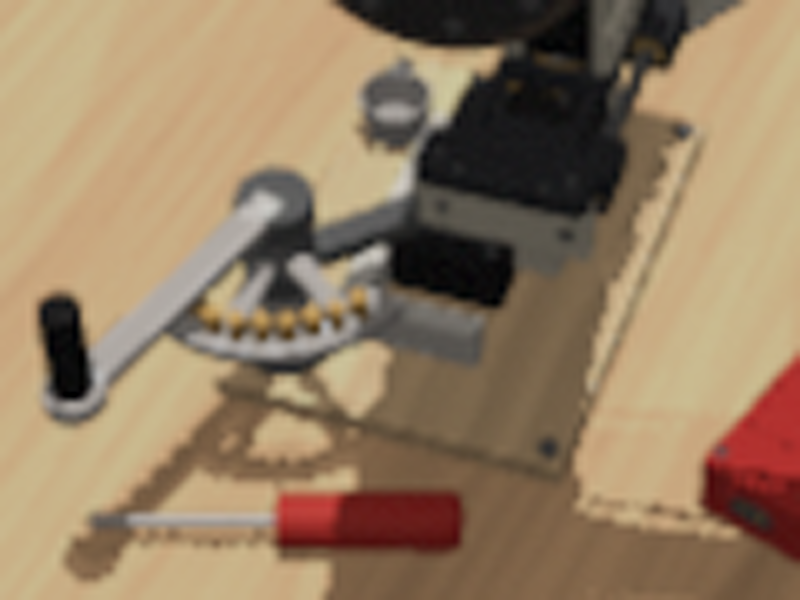

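The brick's near-left corner is now at (505,305), the brick stands against the far fence, and everything else is unchanged. I go around to the right end with fingers closed.

>>> {"op": "move_arm", "data": {"rows": "0 0 0 0.02 0 0 0.06;0 0 0 0 -0.047 0 0;0 0 0 0 -0.05 0 0;0 0 0 0 0 0 0;0 0 0 -0.027 0 0 0;0 0 0 -0.027 0 0 0;0 0 0 0 0 0 0;0 0 0 0 0 0 0"}}

```text
t: 5.58
eef_pos: [0.5588, -0.1419, 0.0305]
ee_rot: [3.141, 0.0, -3.023]
force: [-0.5, -0.0, -0.1]
width: 0.0008
gripper_force: 0.0
```

>>> {"op": "move_arm", "data": {"rows": "0 0 0 0 0.006 0 0;0 0 0 0 0.004 0 0;0 0 0 0 0 0 0"}}

```text
t: 5.95
eef_pos: [0.5575, -0.1321, 0.0308]
ee_rot: [3.142, 0.0, -3.022]
force: [0.8, 0.8, -0.0]
width: 0.0001
gripper_force: 0.0
```

>>> {"op": "move_arm", "data": {"rows": "0 0 0 0 0.004 0 0;0 0 0 0 0.004 0 0;0 0 0 0 0.004 0 0;0 0 0 0 0 0 0"}}

```text
t: 6.45
eef_pos: [0.5563, -0.1203, 0.0306]
ee_rot: [-3.142, -0.0, -3.022]
force: [-0.8, -0.5, 0.9]
width: 0.0004
gripper_force: 0.0
```

>>> {"op": "move_arm", "data": {"rows": "0 0 0 0 0.004 0 0;0 0 0 0 0.004 0 0;0 0 0 0 0 0 0"}}

```text
t: 6.82
eef_pos: [0.5552, -0.1124, 0.0305]
ee_rot: [3.142, -0.0, -3.023]
force: [-0.1, 0.1, -0.2]
width: 0.0009
gripper_force: 0.3
```

>>> {"op": "move_arm", "data": {"rows": "0 0 0 0 0.004 0 0;0 0 0 0 0.003 0 0;0 0 0 0 0 0 0"}}

```text
t: 7.2
eef_pos: [0.5545, -0.1054, 0.0306]
ee_rot: [3.141, 0.0, -3.023]
force: [-0.6, -0.6, 0.1]
width: 0.0008
gripper_force: 0.3
```

>>> {"op": "move_arm", "data": {"rows": "0 0 0 0 0.004 0 0;0 0 0 0 0.003 0 0;0 0 0 0 0 0 0"}}

```text
t: 7.58
eef_pos: [0.5536, -0.0984, 0.0306]
ee_rot: [3.141, 0.0, -3.023]
force: [-0.3, -1.0, 0.0]
width: 0.0006
gripper_force: 0.2
```

```bash
python3 - <<'E'
from h import *
s=arm.get_state();p,d=arm.grab_frame("wrist")
np.savez("w1.npz",p=p,d=d,pos=s["eef_pos"],rot=s["ee_rot"]);q,_=arm.grab_frame("side")
a=cv2.resize(p[150:330,150:400],(800,576),interpolation=cv2.INTER_CUBIC);b=cv2.resize(q[170:260,180:300],(800,600),interpolation=cv2.INTER_CUBIC)
cv2.imwrite("pics/b2.png",cv2.resize(np.vstack([a[:],b]),(400,588))); cv2.imwrite("pics/w1.png",a)
E
```

```text
(no output)
```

View pics/b2.png

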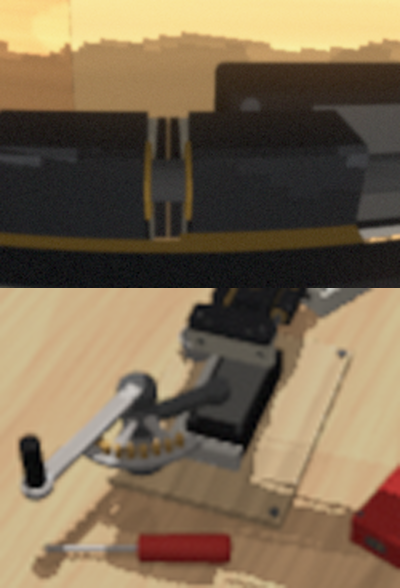

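```bash
cat >> h.py <<'E'
from scipy.spatial.transform import Rotation as Ro
def wr(f,u,v,z):
    m=arm.camera_model("wrist");K=np.array(m["mtx"]);M=np.array(m["mount"]);n=np.load(f)
    a=np.array([u-K[0,2],v-K[1,2]]);r=np.hypot(*a);t=r/K[0,0];c=np.array([*(a/r*np.sin(t)),np.cos(t)])
    R=Ro.from_euler("xyz",n["rot"]).as_matrix();d=R@M[:3,:3]@c;o=R@M[:3,3]+n["pos"];return o+d*(z-o[2])/d[2]
def jig(p,o=(.542,-.019),yaw=.118):
    d=np.array(p[:2])-o;c,s=np.cos(yaw),np.sin(yaw);return np.round(1000*np.array([c*d[0]+s*d[1],-s*d[0]+c*d[1]]),1)
E
python3 - <<'E'
from h import *
print("NRtop",jig(wr("w1.npz",284.4,191,.046)))
print("w0 corners", [jig(wr("w0.npz",u*.64,v*.64,.046)) for u,v in[(325,293),(476,293),(330,362)]])
print("w0 screws", [jig(wr("w0.npz",u*.64,v*.64,.012)) for u,v in[(299,255),(553,257)]], [jig(px2w("side",180+u/6.667,170+v/6.667,.012)) for u,v in[(683,130),(547,447)]])
E
```

```text
NRtop [-32.7 -66.7]
w0 corners [array([-48.2, -80.6]), array([-48.6,  34. ]), array([  8.4, -79.1])]
w0 screws [array([ -71.8, -106.9]), array([-71.7, 105.5])] [array([ -73. , -107.3]), array([-72.6, 104.5])]
```

View pics/w1.png

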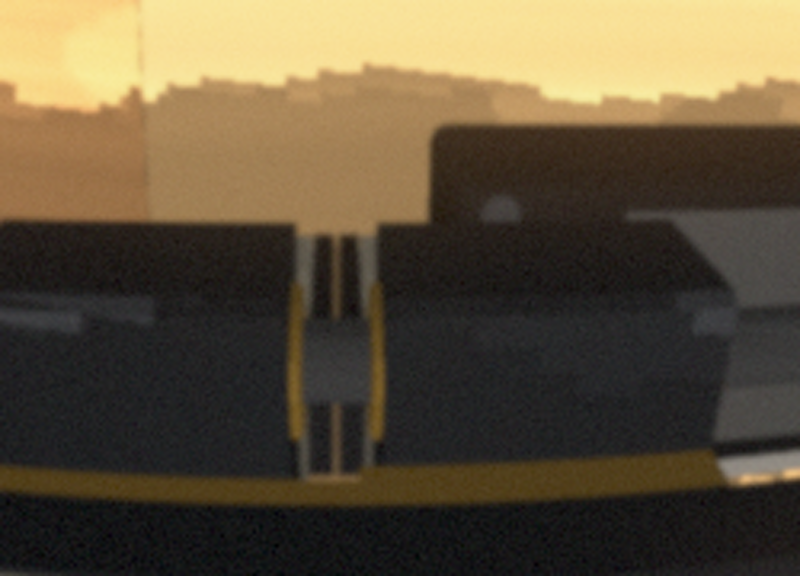

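The brick's right end is at jig y ≈ -67 and already moving with the finger. I continue to the left fence.

>>> {"op": "move_arm", "data": {"rows": "0 0 0 0 0.003 0 0;0 0 0 0 0.002 0 0;0 0 0 0 0.001 0 0"}}

```text
t: 8.05
eef_pos: [0.5533, -0.0957, 0.0312]
ee_rot: [-3.138, -0.0, -3.022]
force: [3.5, -26.5, 1.1]
width: 0.0003
gripper_force: 13.4
```

>>> {"op": "move_arm", "data": {"rows": "0 0 0 0 0.002 0 0;0 0 0 0 0.002 0 0"}}

```text
t: 8.3
eef_pos: [0.5532, -0.0951, 0.0321]
ee_rot: [-3.134, -0.001, -3.022]
force: [6.4, -53.4, 4.8]
width: 0.0003
gripper_force: 27.3
```

>>> {"op": "move_arm", "data": {"rows": "0 0 0 0 0.002 0 0;0 0 0 0 0 0 0"}}

```text
t: 8.55
eef_pos: [0.5531, -0.095, 0.0325]
ee_rot: [-3.133, -0.001, -3.022]
force: [8.4, -57.7, 5.1]
width: 0.0003
gripper_force: 29.0
```

>>> {"op": "move_arm", "data": {"rows": "0 0 0 0 -0.02 0 0;0 0 0 0 0 0 0;0 0 0 0.031 0 0 0;0 0 0 0.031 0 0 0;0 0 0 0 0.039 0 0.06;0 0 0 0 0.039 0 0.06;0 0 0 0 0 0 0.06;0 0 0 -0.008 0 0 0.06"}}

```text
t: 9.55
eef_pos: [0.4917, -0.0349, 0.0307]
ee_rot: [3.141, -0.0, -3.021]
force: [1.2, -0.5, 0.5]
width: 0.0347
gripper_force: 0.0
```

>>> {"op": "move_arm", "data": {"rows": "0 0 0 -0.008 0 0 0.06;0 0 0 -0.003 0 0 0.06;0 0 0 0 0 0 0.06"}}

```text
t: 9.93
eef_pos: [0.5028, -0.0348, 0.0303]
ee_rot: [-3.142, -0.0, -3.024]
force: [-0.7, 0.3, -0.1]
width: 0.059
gripper_force: 0.0
```

>>> {"op": "move_arm", "data": {"rows": "0 0 0 -0.003 0 0 0.06;0 0 0 0 0 0 0.06"}}

```text
t: 10.18
eef_pos: [0.5058, -0.0341, 0.0306]
ee_rot: [-3.142, 0.0, -3.023]
force: [-0.6, -0.6, -0.5]
width: 0.0603
gripper_force: 0.0
```

>>> {"op": "move_arm", "data": {"rows": "0 0 0 -0.001 0 0 0.06;0 0 0 -0.001 0 0 0.06;0 0 0 0 0 0 0.06"}}

```text
t: 10.55
eef_pos: [0.5066, -0.034, 0.0304]
ee_rot: [-3.141, -0.002, -3.023]
force: [-5.1, 0.1, 4.6]
width: 0.0604
gripper_force: 2.5
```

>>> {"op": "move_arm", "data": {"rows": "0 0 0 -0.002 0 0 0.06;0 0 0 -0.002 0 0 0.06;0 0 0 0 0 0 0.06"}}

```text
t: 10.92
eef_pos: [0.5066, -0.0343, 0.0297]
ee_rot: [-3.141, -0.009, -3.024]
force: [-15.8, 1.2, 12.1]
width: 0.0599
gripper_force: 7.7
```

Contact on the far fence came at the same depth as before. I back off, lift and check.

>>> {"op": "move_arm", "data": {"rows": "0 0 0 0.025 0 0 0.06;0 0 0 0.02 0 -0.05 0.06;0 0 0 0 0 -0.06 0.06;0 0 0 0 0 -0.06 0.06;0 0 0 0 0 0 0.06"}}

```text
t: 11.55
eef_pos: [0.4704, -0.0379, 0.206]
ee_rot: [3.141, 0.011, -3.022]
force: [0.8, 0.1, -1.0]
width: 0.0602
gripper_force: 0.0
```

```bash
python3 - <<'E'
from h import *
s=arm.get_state();p,d=arm.grab_frame("wrist")
np.savez("w2.npz",p=p,d=d,pos=s["eef_pos"],rot=s["ee_rot"]);q,_=arm.grab_frame("side")
np.savez("s2.npz",p=q)
print(s["eef_pos"])
a=cv2.resize(p[140:260,170:380],(800,457),interpolation=cv2.INTER_CUBIC)[:300];b=cv2.resize(q[190:235,205:300],(800,379),interpolation=cv2.INTER_CUBIC)[:300]
cv2.imwrite("pics/c3.png",np.vstack([a,b]))
E
```

```text
[ 0.47041503 -0.03785854  0.2059897 ]
```

View pics/c3.png

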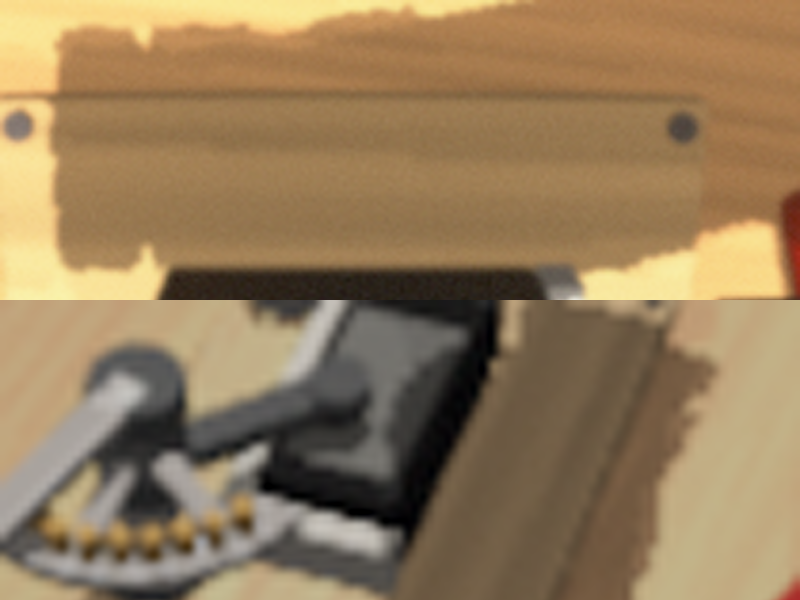

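The brick's near edge runs parallel to the plate edge. Its left end meets the left fence at wrist crop (545,268), with no gap in the side view, so it is flush. Now I fit the quadrant angle from the pins and plan the knob grasp.

```bash
python3 - <<'E'
from h import *
from scipy.optimize import least_squares
px=np.array([(50,523),(88,540),(122,540),(152,538),(182,532),(215,524),(242,512)],float)-[0,300]
px=(px+.5)/8.421-.5+[205,190]
pil=np.array([.5895,.0722])
def f(v,r=True):
    a,z,dx,dy=v;e=[]
    for i in range(7):
        t=a+.18*i;e+=list(w2px("side",np.array([pil[0]+dx+.06*np.cos(t),pil[1]+dy+.06*np.sin(t),z]))-px[i])
    return np.array(e+[dx/.002,dy/.002,(z-.095)/.01])
s=least_squares(f,[1.65,.095,0,0],x_scale=[.1,.01,.001,.001]);print(s.x,s.fun.round(2))
for l,(k,z) in {"top":((62,300),.156),"bot":((72,396),.108)}.items(): print(l,sc(*k,z)[:2]-pil)
st=arm.get_state();print(st["eef_pos"],st["ee_rot"],st["q"].round(3))
E
```

```text
[ 1.59608275e+00  9.47690015e-02 -2.35306977e-05  2.42017590e-05] [ 0.72  0.55 -0.23 -0.53 -0.47 -0.1  -0.14  0.04  0.15  0.15 -0.09 -0.
  0.06 -0.13 -0.01  0.01 -0.02]
top [0.02091792 0.12424219]
bot [0.01860515 0.1317395 ]
[ 0.46749122 -0.03829006  0.20135605] [ 3.14073924e+00  2.98158018e-03 -3.02302706e+00] [ 0.339  0.039 -0.476 -0.    -1.052 -1.792]
```

>>> {"op": "move_arm", "data": {"rows": "0 0 0 -0.0281 0.0366 0 0.06;0 0 0 -0.0281 0.0366 0 0.06;0 0 0 -0.0281 0.0366 0 0.06;0 0 0 -0.0281 0.0366 0 0.06;0 0 0 -0.0281 0.0366 0 0.06;0 0 0 -0.0281 0.0366 0 0.06"}}

```text
t: 12.4
eef_pos: [0.6085, 0.2006, 0.1983]
ee_rot: [-3.14, -0.003, -3.023]
force: [0.6, 0.6, 0.3]
width: 0.0598
gripper_force: 0.0
```

>>> {"op": "move_arm", "data": {"rows": "0 0 -9.375 0 0 0 0.05;0 0 -9.375 0 0 0 0.05;0 0 -9.375 0 0 0 0.05;0 0 -9.375 0 0 0 0.05;0 0 -9.375 0 0 0 0.05;0 0 -9.375 0 0 0 0.05;0 0 -9.375 0 0 0 0.05;0 0 -9.375 0 0 0 0.05"}}

```text
t: 13.4
eef_pos: [0.6078, 0.1992, 0.1982]
ee_rot: [3.139, -0.002, -1.709]
force: [-0.0, 0.9, 0.5]
width: 0.05
gripper_force: 0.0
```

>>> {"op": "move_arm", "data": {"rows": "0 0 0 0 0 0 0.05;0 0 0 0 0 0 0.05"}}

```text
t: 13.65
eef_pos: [0.6081, 0.1993, 0.1994]
ee_rot: [3.14, -0.001, -1.718]
force: [0.5, -0.2, 0.4]
width: 0.0498
gripper_force: 0.0
```

>>> {"op": "move_arm", "data": {"rows": "0 0 0 0 0 0.03 0.05;0 0 0 0 0 0.03 0.05;0 0 0 0 0 0.016 0.05;0 0 0 0 0 0 0.05"}}

```text
t: 14.15
eef_pos: [0.6078, 0.199, 0.1234]
ee_rot: [3.14, -0.002, -1.715]
force: [-0.4, 0.7, 0.7]
width: 0.0498
gripper_force: 0.0
```

>>> {"op": "move_arm", "data": {"rows": "0 0 0 0 0 0 0.01;0 0 0 0 0 0 0.01;0 0 0 0 0 0 0.01;0 0 0 0 0 0 0.01", "squeeze": 30}}

```text
t: 14.65
eef_pos: [0.6097, 0.1995, 0.1253]
ee_rot: [-3.139, 0.001, -1.714]
force: [6.8, -2.5, -2.4]
width: 0.0176
gripper_force: 30.0
```

The knob is gripped (17.6 mm). I swing counter-clockwise about the pillar in small steps.

>>> {"op": "move_arm", "data": {"rows": "0 0 -2.5 0.0001 0.0057 0 0.01;0 0 -2.5 0.0001 0.0057 0 0.01"}}

```text
t: 14.9
eef_pos: [0.5988, 0.2006, 0.1253]
ee_rot: [-3.138, 0.001, -1.625]
force: [8.1, -2.7, -1.7]
width: 0.0172
gripper_force: 30.0
```

>>> {"op": "move_arm", "data": {"rows": "0 0 -2.5 0.0001 0.0057 0 0.01"}}

```text
t: 15.02
eef_pos: [0.5936, 0.2007, 0.1253]
ee_rot: [-3.137, 0.001, -1.582]
force: [10.6, -3.3, -4.4]
width: 0.0174
gripper_force: 30.0
```

>>> {"op": "move_arm", "data": {"rows": "0 0 -2.5 0.0001 0.0057 0 0.01"}}

```text
t: 15.15
eef_pos: [0.5878, 0.2007, 0.1253]
ee_rot: [-3.138, 0.0, -1.538]
force: [9.9, -2.5, -2.4]
width: 0.0177
gripper_force: 30.0
```

>>> {"op": "move_arm", "data": {"rows": "0 0 -2.5 0.0001 0.0057 0 0.01"}}

```text
t: 15.28
eef_pos: [0.5816, 0.2003, 0.1253]
ee_rot: [-3.138, 0.0, -1.494]
force: [5.3, -2.3, -0.5]
width: 0.0175
gripper_force: 30.0
```

>>> {"op": "move_arm", "data": {"rows": "0 0 -2.5 0.0001 0.0057 0 0.01"}}

```text
t: 15.4
eef_pos: [0.5756, 0.1997, 0.1253]
ee_rot: [-3.139, -0.0, -1.451]
force: [1.6, -2.8, 1.0]
width: 0.0171
gripper_force: 30.0
```

>>> {"op": "move_arm", "data": {"rows": "0 0 -2.5 0.0001 0.0057 0 0.01"}}

```text
t: 15.52
eef_pos: [0.571, 0.199, 0.1253]
ee_rot: [-3.137, -0.0, -1.407]
force: [11.6, -4.0, -3.3]
width: 0.0175
gripper_force: 30.0
```

>>> {"op": "move_arm", "data": {"rows": "0 0 -2.5 0.0001 0.0057 0 0.01"}}

```text
t: 15.65
eef_pos: [0.5653, 0.198, 0.1253]
ee_rot: [-3.137, -0.001, -1.363]
force: [9.2, -4.4, -5.1]
width: 0.0174
gripper_force: 30.0
```

>>> {"op": "move_arm", "data": {"rows": "0 0 -2.5 0.0001 0.0057 0 0.01"}}

```text
t: 15.78
eef_pos: [0.5594, 0.1966, 0.1253]
ee_rot: [-3.138, -0.001, -1.32]
force: [8.7, -5.1, -2.6]
width: 0.0173
gripper_force: 30.0
```

Steps up at about 1.53 and 1.71 rad (two pins met). I continue.

>>> {"op": "move_arm", "data": {"rows": "0 0 -2.5 0.0001 0.0057 0 0.01"}}

```text
t: 15.9
eef_pos: [0.5535, 0.1949, 0.1253]
ee_rot: [-3.139, -0.001, -1.276]
force: [8.6, -5.4, -2.4]
width: 0.0172
gripper_force: 30.0
```

>>> {"op": "move_arm", "data": {"rows": "0 0 -2.5 0.0001 0.0057 0 0.01"}}

```text
t: 16.02
eef_pos: [0.5495, 0.1937, 0.1254]
ee_rot: [-3.136, -0.001, -1.232]
force: [24.8, -4.9, -14.9]
width: 0.0174
gripper_force: 29.9
```

>>> {"op": "move_arm", "data": {"rows": "0 0 -2.5 0.0001 0.0057 0 0.01"}}

```text
t: 16.15
eef_pos: [0.5438, 0.1915, 0.1253]
ee_rot: [-3.137, -0.001, -1.189]
force: [13.1, -4.3, -5.8]
width: 0.0174
gripper_force: 30.0
```

>>> {"op": "move_arm", "data": {"rows": "0 0 -2.5 0.0001 0.0057 0 0.01"}}

```text
t: 16.27
eef_pos: [0.5382, 0.1891, 0.1253]
ee_rot: [-3.138, -0.002, -1.145]
force: [10.6, -5.5, -3.9]
width: 0.0174
gripper_force: 30.0
```

>>> {"op": "move_arm", "data": {"rows": "0 0 -2.5 0.0001 0.0057 0 0.01"}}

```text
t: 16.4
eef_pos: [0.5328, 0.1865, 0.1253]
ee_rot: [-3.139, -0.002, -1.102]
force: [11.0, -5.8, -4.1]
width: 0.017
gripper_force: 30.0
```

>>> {"op": "move_arm", "data": {"rows": "0 0 -2.5 0.0001 0.0057 0 0.01"}}

```text
t: 16.52
eef_pos: [0.5285, 0.1842, 0.1254]
ee_rot: [-3.137, -0.002, -1.058]
force: [17.5, -6.6, -11.5]
width: 0.0173
gripper_force: 30.0
```

```bash
python3 - <<'E'
from h import *
s=arm.get_state();print(s["t"],s["eef_pos"],s["force"],s["q"].round(2))
E
```

```text
16.525 [0.52850173 0.18423624 0.12538803] [ 17.52364165  -6.58477406 -11.52670767] [ 0.69  0.26 -0.4   0.   -0.91 -0.18]
```

Third and fourth pins met at ~1.89 and ~2.06; the fifth would be met at ~2.24. I ease to about 2.22.

>>> {"op": "move_arm", "data": {"rows": "0 0 -2.5 0.0001 0.0057 0 0.01"}}

```text
t: 16.65
eef_pos: [0.5239, 0.1815, 0.1253]
ee_rot: [-3.137, -0.002, -1.014]
force: [15.8, -5.4, -7.9]
width: 0.0172
gripper_force: 30.0
```

>>> {"op": "move_arm", "data": {"rows": "0 0 -2.5 0.0001 0.0057 0 0.01"}}

```text
t: 16.77
eef_pos: [0.5189, 0.1782, 0.1253]
ee_rot: [-3.137, -0.002, -0.971]
force: [14.5, -6.1, -6.0]
width: 0.0176
gripper_force: 30.0
```

>>> {"op": "move_arm", "data": {"rows": "0 0 -2 0.0001 0.0045 0 0.01"}}

```text
t: 16.9
eef_pos: [0.5149, 0.1754, 0.1253]
ee_rot: [-3.138, -0.003, -0.936]
force: [12.8, -5.9, -6.1]
width: 0.0174
gripper_force: 30.0
```

>>> {"op": "move_arm", "data": {"rows": "0 0 -1.5 0.0001 0.0034 0 0.01;0 0 0 0 0 0 0.01;0 0 0 0 0 0 0.01"}}

```text
t: 17.27
eef_pos: [0.5118, 0.173, 0.1253]
ee_rot: [-3.139, -0.003, -0.911]
force: [12.3, -6.7, -4.5]
width: 0.0176
gripper_force: 30.0
```

```bash
python3 - <<'E'
from h import *
s=arm.get_state();p=s["eef_pos"]-[.5895,.0722,0];print(s["t"],p,np.arctan2(p[1],p[0]),np.hypot(p[0],p[1]),s["force"],s["ee_rot"])
q,_=arm.grab_frame("side");cv2.imwrite("pics/f.png",cv2.resize(q[160:265,170:310],(800,600),interpolation=cv2.INTER_CUBIC))
E
```

```text
17.275 [-0.07773251  0.10081482  0.12528198] 2.22762917631041 0.12730266908160662 [12.25332137 -6.7098454  -4.5311089 ] [-3.13912849e+00 -2.57072475e-03 -9.10921534e-01]
```

View pics/f.png

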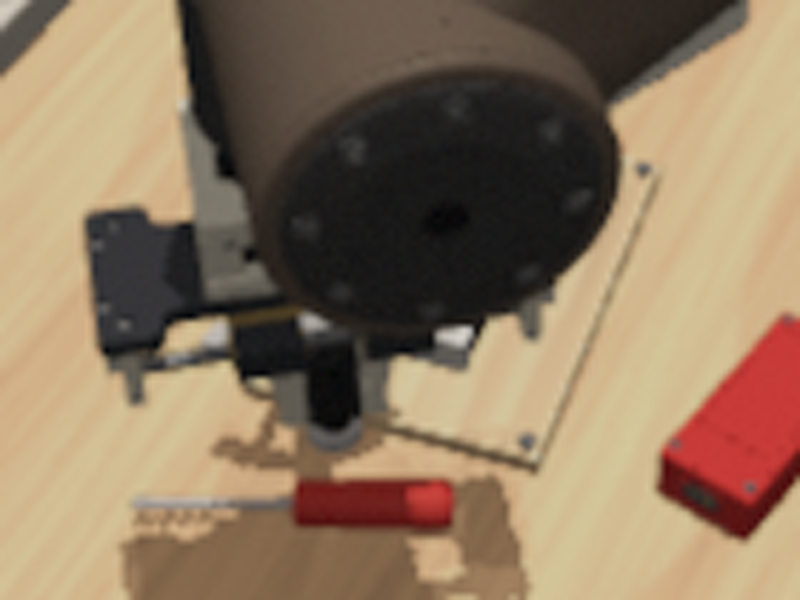

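The lever is at 2.228 rad, in the low-force valley after the fourth crest and short of the fifth pin. The tangential force has dropped to about 5.6 N. The picture shows the knob held at (333,390) and the driver at (300,502) undisturbed. I hand in while holding.

```bash
python3 -c "
from station import arm
print(arm.job_done())"
```

```text
the job is handed in; nothing more can be done
None
```

I pushed the brick flush into the fence corner, swung the lever four clicks counter-clockwise, and handed the job in with the gripper still holding it there; I did not check directly that the foot presses on the brick.

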